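# Wedge the drying leaded panel just off its bearers

## Task

The leaded-glass panel has dried on the two bearers of its board and we want to slip felt under its front edge. Pick up the wooden wedge (not the square-ended block), lay it flat on the board and push it, thin end first, between the bearers under the panel's front edge until that edge just lifts clear of both bearers - about 4 mm, with the back edge staying down - and finish while still holding the wedge there. Keep the gripper off the panel and leave everything else on the bench where it is.

Things in the scene. Friction and masses are not known exactly. Their poses are not given: they have to be found in the camera images.
- wedge_grip (a point): pale wooden wedge lying flat on the bench, 140 mm long, 36 wide, 60 g; flat underside, top sloping evenly from 2 mm thick (thin end) to 30 mm (thick end), 1 in 5. The point lies on its middle line, 30 mm from the thick end, 12 mm above the underside (wedge 24 mm thick there). x points along the wedge to the thin end, y across it, z up.
- wedge_tip (a point): the middle of the lower edge of the wedge's thin end, 110 mm ahead (x) of wedge_grip and 12 mm below it; same axes. At the start the thin end points away from the robot, within 60 degrees of straight ahead.
- board: fixed plywood drying board, 420 (x) x 320 (y) x 12 mm, flat on the bench. Origin: centre of its underside, straight below the middle of the panel's front edge; x points to the back fence, y left, z up. Two wooden bearers run along x on it, from x = -15 to 180 mm, centred on y = +85 and -85 mm, 24 mm wide, 12 mm high (tops 24 mm above the bench).
- board_gap (a point): point on the bare plywood (12 mm above the bench) midway between the bearers, below the middle of the panel's front edge; axes as the board's. The gap is 146 mm wide, 12 mm high under the panel's edge, open to the front. Back fence from x = 181 mm and side fence from y = +122 mm, tops 42 mm above the bench.
- panel: leaded-glass panel, 180 (x) x 240 (y) x 9 mm, 0.6 to 0.9 kg, loose on the two bearers, its back edge against the back fence (1.5 mm of play). Origin: centre of its underside; x points to the back fence, y left, z up. Its front edge is the one away from the back fence.
- panel_front_left (a point): point on the lower edge of the panel's front side, over the left bearer (y = +85 mm), 24 mm above the bench while the panel lies on its bearers
- panel_front_right (a point): the same point over the right bearer (y = -85 mm)
- panel_back (a point): middle of the lower edge of the panel's back side, next to the back fence, 24 mm above the bench at rest
- block: straight square-ended block of the same pale wood as the wedge, 105 x 50 x 25 mm; bystander
- spool: reel of solder standing on the drying board, 52 mm across, 38 mm high; bystander
- fid: flat white plastic stick lying on the drying board, 142 x 20 x 6 mm; bystander
- running_pliers: pliers with red grips lying on the bench, about 215 x 65 x 16 mm; bystander
- grozing_pliers: narrow-jawed pliers with yellow grips lying on the bench, about 215 x 65 x 16 mm; bystander
- flux_bottle: white plastic bottle, 48 mm across, 120 mm high; bystander
Not all that is in view belongs to the job. Leave any green or purple look-alike of the part that bears wedge_grip alone.

How it is judged:
On the way, in this order (a step that is already met when the one before it is completed fails the run):
1. the wedge is lifted off the bench in the gripper (height (world z) of wedge_grip above 0.028 m and contact force between the fingers and wedge above 1 N), for 0.2 s.
2. the wedge is on the board with its thin end under the panel's front edge, between the bearers, the panel still down on both bearers (x of wedge_tip in the frame of panel above -0.085 m and y of wedge_tip in the frame of panel between -0.075 and 0.075 m and z of wedge_tip in the frame of board below 0.02 m and z of each of panel_front_left, panel_front_right in the frame of board below 0.0255 m), for 0.1 s.
At the end, for the whole second after the job is handed in: Both front corners of the panel 1.5 to 8 mm above the bearers on the wedge (1 N or more), back edge down (2.5 mm) and within 10 mm of its place; wedge flat on the board (6 degrees, 3 mm), still gripped (2 N or more); gripper off the panel, all still (z of panel_front_left in the frame of board between 0.0255 and 0.032 m and z of panel_front_right in the frame of board between 0.0255 and 0.032 m and z of panel_back in the frame of board below 0.0265 m and distance of panel_back from where it was at the start of the episode below 0.01 m and contact force between wedge and panel above 1 N and contact force between the fingers and wedge above 2 N and angle between wedge's own z axis and vertical below 0.1 rad and z of wedge_tip in the frame of board below 0.015 m and contact force between each of the arm, the fingers and panel below 0.5 N and linear speed of each of panel, wedge below 0.01 m/s); the arm keeps its last pose, push and grip.
It fails at once if the panel's front edge is raised more than 14 mm (z of any of panel_front_left, panel_front_right in the frame of board above 0.038 m).
It fails at once if the gripper or arm pushes the panel (contact force between any of the fingers, the arm and panel above 2 N).
It fails at once if a bystander is moved more than 25 mm (distance of any of block, spool, fid, running_pliers, grozing_pliers, flux_bottle from where it was at the start of the episode above 0.025 m).
It also fails if it takes over 48 s, if anything falls off the work surface, if the arm or the gripper's body presses on something with over 40 N, if the wrist force passes 120 N, or if a joint passes its speed limit or range.

## Robot

A 6-joint arm with a two-finger parallel gripper is mounted at the origin on the work surface. World frame = base frame: x ahead of the robot, y to its left, z up, the work surface at z = 0. Lengths are in m, angles in rad, forces in N, time in s.
With the tool pointing down it reaches from about 0.375 to 0.975 m from the base axis. Payload 3.8 kg.
Tool frame: the origin (TCP) lies on the centre line of the jaws, within the pads' length; the fingertips stand 14 mm ahead of it and the grasp point (between the pads) lies 5 mm behind it; z points along the fingers, y is the line along which they close (so a half turn about z gives the same grasp; the last joint's range is limited). The gripper opens to 85 mm and grips with 20 to 120 N. Pads are 22 mm wide; open, the fingers measure 114 mm over their backs; the gripper's body (76 mm by 85 mm) begins 54 mm behind the grasp point. The pads swing forward as they close: fully open they stand 13 mm farther back than shut.
Start: joints at [1.109, 0.264, 1.604, -0, 1.274, -0.037], TCP at [0.278, 0.615, 0.245] pointing down, gripper open.
Joint ranges: [-2.63, 2.63], [-0.94, 2.18], [0.31, 2.57], [-1.31, 4.45], [0, 2.66], [-2.55, 2.55]. Speed limits (rad/s): [2.57, 2.57, 3.14, 3.14, 3.14, 3.14].

## Interface

Orientations are given as a rotation vector (axis times angle).
In Python, from workcell import bot, eyes, spot_in gives the robot as it stands.
- The arm moves only by the tool carry_out, never from a script. Its argument "series" is text: rows parted by semicolons, each of 4 numbers parted by spaces: the shift along the world's x, y, z in m, then the turn about the world's z in degrees. In form: tx ty tz roll; .... A call has 1 to 20 rows; each row shifts and turns the commanded pose from where the row before left it; what a row does not reach is not made up. A row lasts 1/8 s, in which the tool goes at most 62.5 mm and 10.7 degrees, less where a joint would pass 70% of its speed; a pose out of reach is approached as far as the arm can. A call is refused whole if a number of a shift passes 0.0625 or a number of a turn 10.7, either way. A call with a gripper value outside its range is refused whole. "jaw" is the gripper command: -1 is shut, 1 is fully open, values between are in proportion, set as the call begins (left out, the last holds). The fingers move at their own pace and stop on an object; "grip_force" is the grip in N (left out, the last holds). Time passes only in rows, so rows that do not move let the fingers close. It gives the time, the measured TCP pose, the force, the opening and the grip force at its end, in the units of the state.
- bot.read_state(): the state, without advancing time (a new reading comes with each control period).
- eyes.read_camera(name): name is "side" or "top"; returns (picture, depth): 400x640x3 uint8, blue, green, red; 400x640 float32, m along the optical axis (not along the pixel's ray), 0 where there is no reading.
- eyes.get_calibration(name): a dict with "K" (3x3 intrinsics, pixels), "distortion" ([k1, k2, p1, p2, k3] as OpenCV has them; the pictures are not rectified), "position" and "rotation" of the camera in the world. Camera axes: x right, y down, z forward; pixel columns grow to the right and rows downward; lengths in m; the calibration is good to about 2 mm. A picture is of the moment at which its call begins. get_calibration takes no time and is no camera call.
- bot.finish_job(): hands the job in; it is judged then, once.
Trained networks look in the newest picture that a camera, given by its name, has taken for a name from the list of things; names that differ only in an ending like _2 or _b are one class to them, and where a whole thing is asked for, a point or a joint stands for the part that bears it (a point fixed in the world has none). Each returns a list of dicts, best first, with "score" (0 to 1); they miss things now and then, are a little off and sometimes report something else, mostly with a low value. They report only what shows in the picture. A call takes as long as a camera call. They do not tell look-alikes from the thing itself.
- spot_in(camera, target): "rect" ([centre column, centre row, width, height] in pixels, round what is visible of it).
The state is a dict: "time": time; "q": joint angles; "joint_vel": joint speeds; "joint_torque": joint torques, N m; "tool_pos": TCP position; "tcp_rot": TCP orientation; "wrist_force": force on the tool from outside, world axes, zero at the start; "torque": the same for the moment, N m; "width": opening from 0.0 (shut) to 1.0 (fully open); "grip_force": force on a finger pad.
Only numpy, scipy, OpenCV 4.12 (cv2) and the standard library are available. Lean on these libraries where they do the work, as an engineer would, in place of code of your own. Each camera call takes 0.05 s, during which the arm holds its last target. There are 200 camera calls.

## Working session

There is one attempt and no reset: what is moved stays moved. The work goes in short steps, Python scripts to look and compute and a tool call to move; the robot and the scene stay as the last step left them, time stands still between calls to the robot, and variables do not carry over. Pictures are saved under pics/ and viewed, at most 10 in all, crops included, and the job is handed in when it is done.

Besides the shell and the picture viewer there is one more tool, called after ">>>" as name(argument=value, ...), one argument or row to a line, values as JSON. carry_out: Moves the arm, as the interface text tells. Its arguments: {"type":"object","properties":{"series":{"type":"string"},"jaw":{"type":"number"},"grip_force":{"type":"number"}},"required":["series"]}

```bash
mkdir -p pics; cat > h.py <<'E'
import numpy as np, cv2
from workcell import bot, eyes, spot_in
def P(cam,uv,z=None,depth=None):
    c=eyes.get_calibration(cam);K=np.array(c["K"]);R=np.array(c["rotation"])
    if R.shape!=(3,3): R=cv2.Rodrigues(R)[0]
    n=cv2.undistortPoints(np.array([[uv]],float),K,np.array(c["distortion"]))[0,0]
    d=R@np.array([n[0],n[1],1.]);p=np.array(c["position"])
    return p+d*((z-p[2])/d[2] if z is not None else depth)
def cloud(cam,dep):
    c=eyes.get_calibration(cam);K=np.array(c["K"]);R=np.array(c["rotation"])
    if R.shape!=(3,3): R=cv2.Rodrigues(R)[0]
    h,w=dep.shape;g=np.mgrid[:h,:w][::-1].reshape(2,-1).T.astype(float)
    n=cv2.undistortPoints(g[:,None],K,np.array(c["distortion"]))[:,0]
    d=np.c_[n,np.ones(len(n))]@R.T
    return (np.array(c["position"])+d*dep.reshape(-1,1)).reshape(h,w,3)
E
python3 - <<'E'
from h import *
for cam in("top","side"):
    im,d=eyes.read_camera(cam);cv2.imwrite(f"pics/{cam}0.png",im);np.savez(f"{cam}0.npz",im=im,d=d)
    print(cam,np.round(eyes.get_calibration(cam)["position"],3))
    for t in["wedge_grip","board","panel","block","spool","fid","flux_bottle"]:
        print(t,[(np.round(x["rect"]).tolist(),round(x["score"],2)) for x in spot_in(cam,t)[:4]])
print(bot.read_state())
E
```

```text
top [ 0.404 -0.079  1.216]
wedge_grip [([358.0, 277.0, 36.0, 42.0], 0.94), ([418.0, 260.0, 39.0, 23.0], 0.8), ([408.0, 208.0, 28.0, 38.0], 0.76), ([476.0, 265.0, 23.0, 46.0], 0.67)]
board [([302.0, 180.0, 101.0, 127.0], 0.73)]
panel [([305.0, 149.0, 72.0, 55.0], 0.61)]
block [([178.0, 213.0, 22.0, 38.0], 0.85)]
spool [([337.0, 211.0, 19.0, 18.0], 0.7), ([262.0, 208.0, 6.0, 45.0], 0.47)]
fid [([263.0, 209.0, 8.0, 43.0], 0.57)]
flux_bottle [([185.0, 161.0, 18.0, 19.0], 0.8)]
side [ 0.462 -1.2    0.976]
wedge_grip [([239.0, 296.0, 25.0, 44.0], 0.96), ([229.0, 244.0, 41.0, 35.0], 0.9), ([228.0, 358.0, 67.0, 25.0], 0.85), ([304.0, 285.0, 50.0, 34.0], 0.83)]
board [([332.0, 207.0, 136.0, 69.0], 0.92)]
panel [([359.0, 201.0, 62.0, 48.0], 0.92)]
block [([292.0, 139.0, 27.0, 11.0], 0.75)]
spool [([299.0, 223.0, 16.0, 15.0], 0.57)]
fid [([299.0, 181.0, 43.0, 5.0], 0.58)]
flux_bottle [([335.0, 131.0, 15.0, 32.0], 0.63)]
{'time': 0.8, 'q': array([ 1.10909918e+00,  2.63851160e-01,  1.60397467e+00,  4.03995689e-06,
        1.27370515e+00, -3.69033797e-02]), 'joint_vel': array([-6.46133552e-05,  2.20957028e-03,  1.16873387e-03, -1.36694375e-03,
        3.55084424e-04,  3.13326719e-04]), 'joint_torque': array([ 4.52739987e-04, -5.14973617e+01, -3.67697990e+01,  9.01452813e-05,
        3.35661798e-04,  3.67056401e-06]), 'tool_pos': array([0.27819507, 0.61501295, 0.24532637]), 'tcp_rot': array([6.62258195e-01, 3.07098460e+00, 9.53698206e-05]), 'wrist_force': array([ 0.4848926 ,  0.17955028, -0.00927447]), 'torque': array([ 0.01970139, -0.04196052, -0.02994787]), 'grip_force': 0.0, 'width': 1.0006161316866498}
```

```bash
python3 - <<'E'
import cv2
im=cv2.imread("pics/top0.png");cv2.imwrite("pics/topc.png",cv2.resize(im[100:310,150:520],(800,454),interpolation=2))
E
```

```text
(no output)
```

View pics/topc.png

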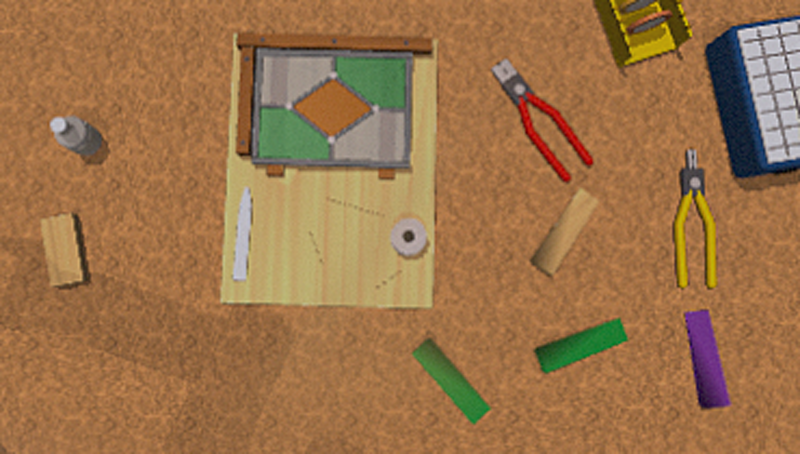

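View pics/side0.png

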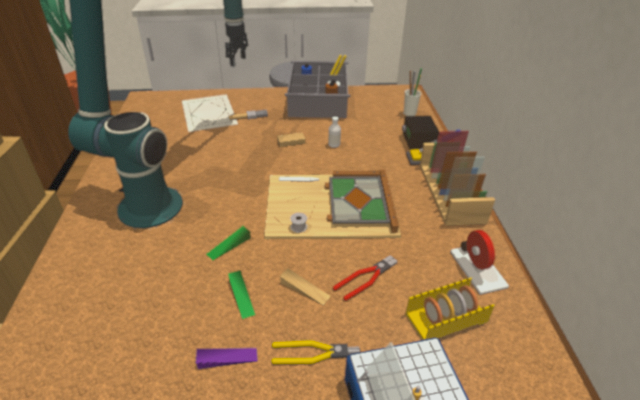

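Top view: the pale wedge is at about (411,207). Look-alikes are the green ones at (358,277) and (418,260), the purple one at (476,265), and the pale square-ended block at (178,213). I choose (411,207). The panel is at (305,149), and its front edge is at about row 176.

```bash
python3 - <<'E'
from h import *
f=np.load("top0.npz");im=f["im"];d=f["d"];C=cloud("top",d)
hsv=cv2.cvtColor(im,cv2.COLOR_BGR2HSV)
for n,(u,v) in dict(wedge=(408,212),wedge2=(415,202),bench=(380,230),board=(290,200),panel=(322,158),fence=(300,119),sf=(263,145)).items(): print(n,hsv[v,u],np.round(C[v,u],4))
# wedge by colour/height
roi=np.zeros(d.shape,bool);roi[182:232,390:430]=1
b=im.astype(int)
m=roi&(hsv[...,1]<140)&(hsv[...,2]>100)
m2=roi&(C[...,2]>0.006)
for k in(m,m2):
    p=np.argwhere(k)[:,::-1].astype(np.float32);r=cv2.minAreaRect(p);print(len(p),r)
    bx=cv2.boxPoints(r);print([np.round(P("top",q,z=.008),4).tolist() for q in bx])
q=C[m];ev=np.cov((q[:,:2]-q[:,:2].mean(0)).T);w,V=np.linalg.eigh(ev);a=V[:,1]*np.sign(V[0,1])
s=(q[:,:2]-q[:,:2].mean(0))@a;print("axis",np.degrees(np.arctan2(a[1],a[0])),q.mean(0),s.min(),s.max(),"slope",np.polyfit(s,q[:,2],1))
# board
mb=np.zeros(d.shape,bool);mb[95:260,240:370]=1
hz=C[...,2]
for n,k in dict(board=mb&(hsv[...,1]<130)&(hsv[...,2]>130)&(hz<.02),panel=mb&(hz>.027)&(hz<.038)).items():
    k=cv2.morphologyEx(k.astype(np.uint8),cv2.MORPH_OPEN,np.ones((3,3)))>0
    q=C[k];print(n,len(q),cv2.minAreaRect(q[:,:2].astype(np.float32)),np.median(q[:,2]))
c=cv2.resize(im[180:235,385:435],(500,550),interpolation=cv2.INTER_CUBIC)
c2=cv2.resize(im[190:235,160:200],(300,550)[::1],interpolation=cv2.INTER_CUBIC)
cv2.imwrite("pics/wc.png",np.hstack([c,c2]))
E
```

```text
wedge [ 17 132 174] [ 0.4803 -0.368   0.0225]
wedge2 [ 16 127 189] [ 0.5138 -0.3965  0.0072]
bench [ 13 146 157] [ 0.4244 -0.2787 -0.0028]
board [ 23 110 188] [0.5278 0.0155 0.0163]
panel [ 10  38 161] [ 0.6628 -0.0922  0.031 ]
fence [ 14 191 140] [ 0.7926 -0.0223  0.0439]
sf [ 13 173 136] [0.7074 0.0998 0.0437]
513 ((409.5, 204.0), (44.0, 39.0), 90.0)
[[0.5821, -0.3165, 0.008], [0.5795, -0.4464, 0.008], [0.4339, -0.4382, 0.008], [0.4366, -0.3102, 0.008]]
417 ((406.50006103515625, 206.50001525878906), (29.698484420776367, 46.66904830932617), 45.0)
[[0.4815, -0.2776, 0.008], [0.589, -0.3918, 0.008], [0.5175, -0.4578, 0.008], [0.4115, -0.3435, 0.008]]
axis -45.642088606798104 [ 0.49870052 -0.37992833  0.02030457] -0.28093729192977673 0.09128033997745287 slope [-1.06822138  0.02030457]
board 6548 ((0.58917635679245, -0.024343550205230713), (0.3240877389907837, 0.39344507455825806), 87.25202178955078) 0.01140489592051075
panel 3049 ((0.6960942149162292, -0.03040093183517456), (0.2432219535112381, 0.1837260127067566), 87.1883773803711) 0.03064462985103278
```

View pics/wc.png

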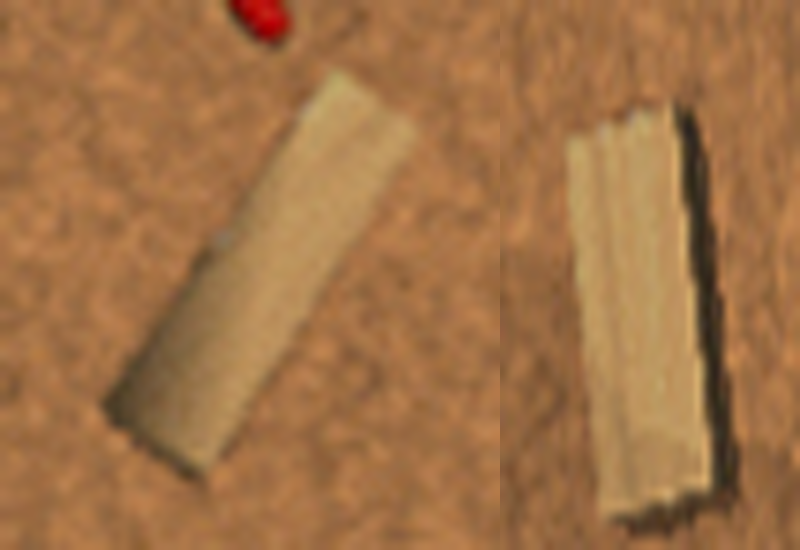

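The crop shows the chosen piece (centre about (411,207)) tapering in the picture towards the upper right with no end shade there. It has a dark thick end at the lower left, (395,220)-(405,228). The other pale piece is the square block, so the choice holds.

```bash
cat >> h.py <<'E'
from scipy.optimize import minimize
def proj(cam,X):
    c=eyes.get_calibration(cam);K=np.array(c["K"]);R=np.array(c["rotation"])
    if R.shape!=(3,3): R=cv2.Rodrigues(R)[0]
    Xc=(np.asarray(X,float)-np.array(c["position"]))@R
    return cv2.projectPoints(Xc[:,None],np.zeros(3),np.zeros(3),K,np.array(c["distortion"]))[0][:,0]
def gmask(im,rect):
    m=np.zeros(im.shape[:2],np.uint8);b,f=np.zeros((1,65)),np.zeros((1,65))
    cv2.grabCut(im,m,rect,b,f,8,cv2.GC_INIT_WITH_RECT);return ((m&1)>0).astype(np.uint8)
W=np.array([[x,y,z] for x,h in((-.03,.03),(.11,.002)) for y in(-.018,.018) for z in(0,h)])
def sil(cam,p,shape,S=8):
    a=p[2];X=W@np.array([[np.cos(a),np.sin(a),0],[-np.sin(a),np.cos(a),0],[0,0,1]])+[p[0],p[1],0]
    h=cv2.convexHull(proj(cam,X).astype(np.float32))
    m=np.zeros(shape,np.uint8);cv2.fillConvexPoly(m,np.round(h*256).astype(np.int32),255,cv2.LINE_AA,8);return m/255.
def fit(views,p0):
    def cost(p): return sum(np.abs(sil(c,p,m.shape)-m).sum()/m.sum() for c,m in views)
    best=None
    for da in(-.15,0,.15):
        s=np.array(p0)+[0,0,da]
        r=minimize(cost,s,method="Nelder-Mead",options=dict(initial_simplex=[s,s+[.01,0,0],s+[0,.01,0],s+[0,0,.1]],xatol=1e-4,fatol=1e-4))
        if best is None or r.fun<best.fun: best=r
    return best
E
python3 - <<'E'
from h import *
t=np.load("top0.npz")["im"];s=np.load("side0.npz")["im"]
mt=gmask(t,(390,184,42,48));ms=gmask(s,(274,264,62,44))
print(mt.sum(),ms.sum())
for v in([("top",mt)],[("side",ms)],[("top",mt),("side",ms)]):
    r=fit(v,[.46,-.36,-.55]);print(np.round(r.x,4),np.degrees(r.x[2]),r.fun)
p=r.x
a=[];
for im,m,c,(x0,y0) in((t,mt,"top",(385,175)),(s,ms,"side",(270,255))):
    o=cv2.resize(im[y0:y0+65,x0:x0+70],None,fx=5.5,fy=8,interpolation=2)
    for k,col in((m*1.,(0,0,255)),(sil(c,p,m.shape),(255,0,0))):
        kk=(cv2.resize(k[y0:y0+65,x0:x0+70],None,fx=5.5,fy=8)>.5).astype(np.uint8)
        cv2.drawContours(o,cv2.findContours(kk,0,2)[0],-1,col,1)
    a.append(o)
cv2.imwrite("pics/fit.png",np.hstack(a))
E
```

```text
0 415
[ 0.46 -0.36 -0.7 ] -40.10704565915763 inf
[ 0.4785 -0.3495 -0.795 ] -45.55193890162305 0.9474887786439878h.py:31: RuntimeWarning: divide by zero encountered in scalar divide
  def cost(p): return sum(np.abs(sil(c,p,m.shape)-m).sum()/m.sum() for c,m in views)
  np.max(np.abs(fsim[0] - fsim[1:])) <= fatol):
Traceback (most recent call last):
  File "h.py", line 35, in fit
    r=minimize(cost,s,method="Nelder-Mead",options=dict(initial_simplex=[s,s+[.01,0,0],s+[0,.01,0],s+[0,0,.1]],xatol=1e-4,fatol=1e-4))
  File "h.py", line 31, in cost
    def cost(p): return sum(np.abs(sil(c,p,m.shape)-m).sum()/m.sum() for c,m in views)
                        ~~~^^^^^^^^^^^^^^^^^^^^^^^^^^^^^^^^^^^^^^^^^^^^^^^^^^^^^^^^^^^
  File "h.py", line 31, in <genexpr>
    def cost(p): return sum(np.abs(sil(c,p,m.shape)-m).sum()/m.sum() for c,m in views)
                                   ~~~^^^^^^^^^^^^^
  File "h.py", line 28, in sil
    h=cv2.convexHull(proj(cam,X).astype(np.float32))
                     ~~~~^^^^^^^
  File "h.py", line 18, in proj
    c=eyes.get_calibration(cam);K=np.array(c["K"]);R=np.array(c["rotation"])
ValueError: time passes only in moves, steps and waits
```

```bash
sed -i 's/^from workcell.*/&\nimport functools,types\n_g=eyes.get_calibration\n@functools.lru_cache\ndef cal(c): return _g(c)/; s/c=eyes.get_calibration(cam)/c=cal(cam)/' h.py
python3 - <<'E'
from h import *
from scipy.optimize import least_squares
# corner: pixel in crop -> model pt
o=np.array([[338,68],[418,130],[105,405],[205,478]])/10-.5+[385,180]
M=np.array([[.11,.018,.001],[.11,-.018,.001],[-.03,.018,.0],[-.03,-.018,.0]])
def res(p):
    a=p[2];X=M@np.array([[np.cos(a),np.sin(a),0],[-np.sin(a),np.cos(a),0],[0,0,1]])+[p[0],p[1],0]
    return (proj("top",X)-o).ravel()
r=least_squares(res,[.46,-.36,-.6]);print("corners",np.round(r.x,4),np.degrees(r.x[2]),np.round(r.fun,1))
for c,rc in(("top",(390,184,42,48)),("side",(274,264,62,44))):
    im=np.load(c+"0.npz")["im"];lab=cv2.cvtColor(im,cv2.COLOR_BGR2LAB).astype(int)
    f=(lab[...,1]).astype(np.uint8)
    x,y,w,h=rc;roi=255-cv2.GaussianBlur(f,(3,3),0)[y:y+h,x:x+w]
    th,mm=cv2.threshold(roi,0,1,cv2.THRESH_OTSU)
    n,L,st,_=cv2.connectedComponentsWithStats(mm);mm=(L==1+st[1:,4].argmax()).astype(np.uint8)
    m=np.zeros(f.shape,np.uint8);m[y:y+h,x:x+w]=mm
    q=fit([(c,m)],r.x);print(c,m.sum(),np.round(q.x,4),np.degrees(q.x[2]),q.fun)
E
```

```text
corners [ 0.4674 -0.3616 -0.6206] -35.558677122705674 [-0.3 -0.2  0.8 -0.3  0.2  0.8 -0.7 -0.3]
top 532 [ 0.4677 -0.3582 -0.6423] -36.798988650676556 0.07748046587055875
side 775 [ 0.4675 -0.3624 -0.6188] -35.453792317708725 0.07871979759645793
```

Fits from both cameras agree: wedge_grip is at (0.4675, -0.361), yaw -35.8°. The gap is at about (0.606, -0.026), yaw -2.8°.

>>> carry_out(
  series="0.027 -0.0575 0 0; 0.027 -0.0575 0 0; 0.027 -0.0575 0 0; 0.027 -0.0575 0 0; 0.027 -0.0575 0 0; 0.027 -0.0575 0 0; 0.027 -0.0575 0 0; 0 -0.0575 0 -3; 0 -0.0575 0 -3; 0 -0.0575 0 -3; 0 -0.0575 0 -2.5; 0 -0.0575 -0.02 0; 0 -0.0575 -0.02 0; 0 -0.0575 -0.02 0; 0 -0.0575 -0.02 0; 0 -0.0575 -0.02 0; 0 -0.0575 -0.02 0; 0 0 0 0; 0 0 0 0",
  jaw=1,
)

```text
time: 3.18
tool_pos: [0.4639, -0.3558, 0.1251]
tcp_rot: [-0.968, -2.988, -0.001]
wrist_force: [0.1, -0.8, 0.5]
width: 1.0
grip_force: 0.0
```

>>> carry_out(
  series="0.0035 -0.005 -0.025 0; 0 0 -0.03 0; 0 0 -0.03 0; 0 0 -0.015 0; 0 0 -0.005 0; 0 0 0 0; 0 0 0 0",
)

```text
time: 4.05
tool_pos: [0.4686, -0.3617, 0.0217]
tcp_rot: [0.966, 2.987, -0.001]
wrist_force: [-0.1, 0.9, 0.1]
width: 0.995
grip_force: 0.0
```

>>> carry_out(
  series="0 0 0 0; 0 0 0 0; 0 0 0 0; 0 0 0 0; 0 0 0 0; 0 0 0 0; 0 0 0 0; 0 0 0 0",
  jaw=-1,
  grip_force=60,
)

```text
time: 5.05
tool_pos: [0.468, -0.3615, 0.0208]
tcp_rot: [0.966, 2.988, -0.001]
wrist_force: [-0.3, -0.8, 6.1]
width: 0.408
grip_force: 61.9
```

>>> carry_out(
  series="0 0 0.02 0; 0 0 0.03 0; 0 0 0.03 0; 0 0 0.02 0; 0 0 0 0; 0 0 0 0; 0 0 0 0",
)

```text
time: 5.92
tool_pos: [0.4667, -0.3602, 0.1186]
tcp_rot: [-0.966, -2.986, -0.002]
wrist_force: [-0.1, 0.4, -0.5]
width: 0.403
grip_force: 61.3
```

```bash
python3 - <<'E'
from h import *
print(P("top",(337,211),z=.05),P("top",(263,209),z=.018))
im,d=eyes.read_camera("side");a=cv2.resize(im[180:330,200:400],(800,600),interpolation=2);cv2.imwrite("pics/s1.png",a)
E
```

```text
[ 0.48630698 -0.13600316  0.05      ] [0.49989097 0.10389199 0.018     ]
```

View pics/s1.png

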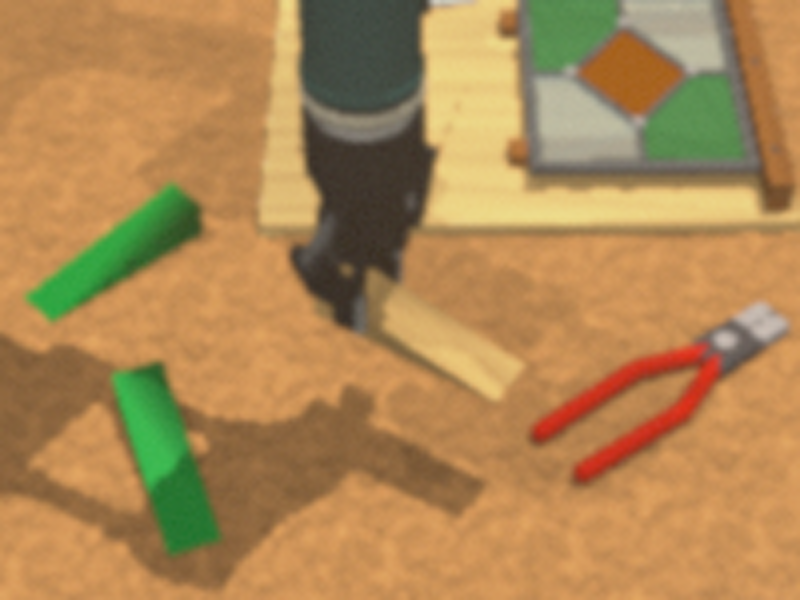

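The side view shows the wedge level in the gripper, with its tip at crop (510,385) and its shadow detached at (450,490). Next I carry it to in front of the gap.

>>> carry_out(
  series="-0.001 0.034 0 4; -0.001 0.034 0 4; -0.001 0.034 0 4; -0.001 0.034 0 4; -0.001 0.034 0 4; -0.001 0.034 0 4; -0.001 0.034 0 4; -0.001 0.034 0 4; -0.001 0.034 0 1; -0.002 0.035 0 0; 0 0 0 0; 0 0 0 0",
)

```text
time: 7.48
tool_pos: [0.4564, -0.0202, 0.1198]
tcp_rot: [-0.077, -3.14, 0.001]
wrist_force: [-0.5, 0.7, -0.2]
width: 0.401
grip_force: 61.3
```

```bash
python3 - <<'E'
from h import *
s=bot.read_state();u=s["tcp_rot"];a=np.arctan2(u[1],u[0]);print("yaw",(np.degrees(2*a)-180+90)%180-90, s["tool_pos"],s["wrist_force"])
ims=[]
im,d=eyes.read_camera("side");ims.append(cv2.resize(im[160:260,240:420],(720,400)))
im2,d2=eyes.read_camera("top");np.savez("top1.npz",im=im2,d=d2);np.savez("side1.npz",im=im,d=d)
cv2.imwrite("pics/s2.png",np.hstack([cv2.resize(im[160:260,250:400],(450,300)),cv2.resize(im2[120:230,240:370],(350,300))]))
E
```

```text
yaw -2.792017761008424 [ 0.45639575 -0.02015109  0.11982658] [-0.49020159  0.71821968 -0.17203143]
```

View pics/s2.png

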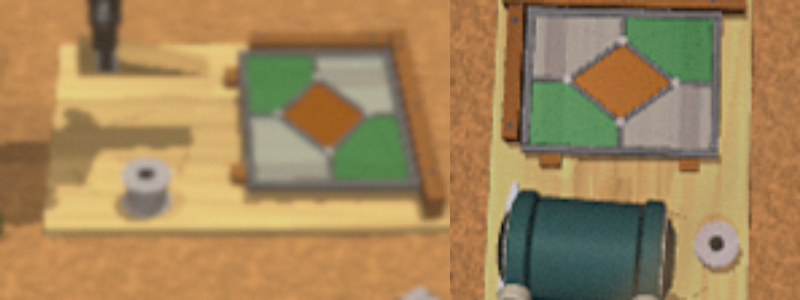

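The side crop shows the level wedge with its tip at about (319,182), in line with the gap. The bearer ends are at (327,185) and (329,218), and the spool is clear of the fingers. Next I lower it.

>>> carry_out(
  series="0 0 -0.03 0; 0 0 -0.03 0; 0 0 -0.02 0; 0 0 -0.003 0; 0 0 0 0; 0 0 0 0",
)

```text
time: 8.32
tool_pos: [0.4578, -0.0204, 0.0384]
tcp_rot: [0.078, 3.138, -0.0]
wrist_force: [0.3, -0.9, -1.0]
width: 0.401
grip_force: 61.3
```

>>> carry_out(
  series="0 0 -0.002 0; 0 0 0 0; 0 0 0 0",
)

```text
time: 8.7
tool_pos: [0.4567, -0.02, 0.0354]
tcp_rot: [0.078, 3.14, -0.0]
wrist_force: [-0.7, -0.1, -0.4]
width: 0.404
grip_force: 61.3
```

```bash
python3 - <<'E'
from h import *
s=bot.read_state();print(s["tool_pos"],s["wrist_force"],s["torque"])
im,d=eyes.read_camera("side");C=cloud("side",d)
cv2.imwrite("pics/s3.png",cv2.resize(im[165:225,260:350],(750,500),interpolation=2))
print(P("side",(319,181.7),z=.1))
E
```

```text
[ 0.45668499 -0.01996464  0.03543458] [-0.7083541  -0.05120383 -0.44598852] [-0.05135615  0.05451483  0.02139498]
[ 0.56501696 -0.02879104  0.1       ]
```

View pics/s3.png

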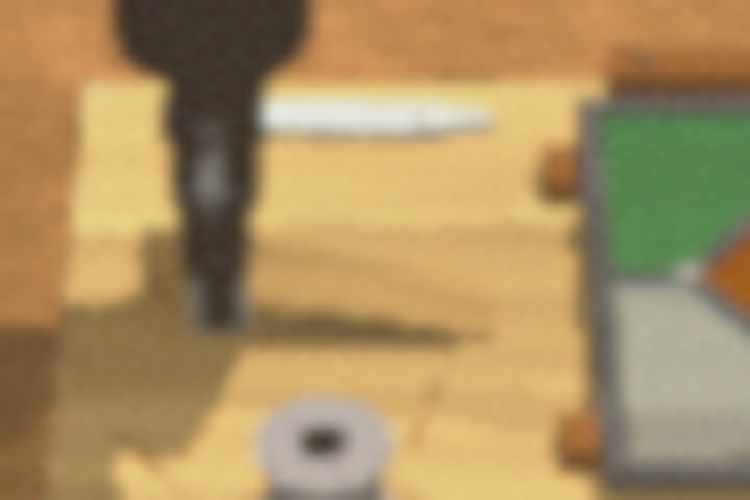

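The wedge sits just above the board, with its tip at about crop (490,337). The front edge is at crop x≈590, about 35-40 mm ahead. I lower in millimetre steps to contact.

>>> carry_out(
  series="0 0 -0.002 0; 0 0 0 0; 0 0 0 0",
)

```text
time: 9.12
tool_pos: [0.4566, -0.02, 0.0332]
tcp_rot: [-0.078, -3.14, 0.0]
wrist_force: [0.2, -0.2, -1.3]
width: 0.404
grip_force: 61.3
```

>>> carry_out(
  series="0 0 -0.001 0; 0 0 0 0; 0 0 0 0",
)

```text
time: 9.5
tool_pos: [0.4568, -0.02, 0.0328]
tcp_rot: [0.078, 3.141, -0.0]
wrist_force: [-2.4, -0.4, 4.9]
width: 0.401
grip_force: 62.0
```

Contact (4.9 N). I push in along the board's x axis to about 25 mm under the edge.

>>> carry_out(
  series="0.01 -0.0005 0 0; 0.01 -0.0005 0 0; 0.01 -0.0005 0 0; 0.01 -0.0005 0 0; 0.01 -0.0005 0 0; 0.01 -0.0005 0 0; 0.005 0 0 0; 0 0 0 0; 0 0 0 0",
)

```text
time: 10.62
tool_pos: [0.5221, -0.0231, 0.0328]
tcp_rot: [0.078, 3.14, -0.0]
wrist_force: [-2.2, 0.0, 4.7]
width: 0.406
grip_force: 62.1
```

>>> carry_out(
  series="0.004 0 0 0; 0.004 0 0 0; 0.004 -0.0005 0 0; 0.004 0 0 0; 0.004 -0.0005 0 0; 0 0 0 0; 0 0 0 0",
)

```text
time: 11.5
tool_pos: [0.5418, -0.024, 0.0328]
tcp_rot: [0.078, 3.141, -0.0]
wrist_force: [-2.7, -0.8, 5.4]
width: 0.401
grip_force: 62.2
```

>>> carry_out(
  series="0.003 0 0 0; 0.003 -0.0005 0 0; 0 0 0 0; 0 0 0 0",
)

```text
time: 12.0
tool_pos: [0.5445, -0.0241, 0.0328]
tcp_rot: [-0.077, -3.134, -0.001]
wrist_force: [-12.3, 1.1, 15.8]
width: 0.406
grip_force: 63.3
```

>>> carry_out(
  series="0.003 0 0 0; 0.003 0 0 0; 0 0 0 0; 0 0 0 0",
)

```text
time: 12.5
tool_pos: [0.5473, -0.0241, 0.0327]
tcp_rot: [-0.077, -3.127, -0.001]
wrist_force: [-22.0, 0.9, 24.8]
width: 0.403
grip_force: 64.4
```

>>> carry_out(
  series="0.003 0 0 0; 0.003 -0.0005 0 0; 0 0 0 0; 0 0 0 0",
)

```text
time: 13.0
tool_pos: [0.5532, -0.0245, 0.0327]
tcp_rot: [-0.077, -3.127, -0.001]
wrist_force: [-21.5, 1.2, 25.8]
width: 0.403
grip_force: 64.4
```

Resistance jumped at TCP x≈0.543, with more downward press than needed. I ease the z command slightly and look.

>>> carry_out(
  series="0 0 0.001 0; 0 0 0 0; 0 0 0 0",
)

```text
time: 13.38
tool_pos: [0.5544, -0.0246, 0.0327]
tcp_rot: [-0.077, -3.13, -0.001]
wrist_force: [-14.9, 1.2, 14.7]
width: 0.405
grip_force: 63.1
```

```bash
python3 - <<'E'
from h import *
s=bot.read_state();print(s["tool_pos"],s["wrist_force"],s["tcp_rot"])
im,d=eyes.read_camera("side");im2,d2=eyes.read_camera("top")
D=[]
for c,i,dn in(("top",2,d2),("side",1,d)):
    d0=np.load("top0.npz" if c=="top" else "side0.npz")["d"]
    A=cloud(c,d0);B=cloud(c,dn);ax=np.array([.9988,-.0488]);o=np.array([.606,-.026])
    X=(A[...,:2]-o)@ax;Y=(A[...,:2]-o)@np.array([.0488,.9988])
    for x0,x1 in((.01,.05),(.05,.1),(.1,.14),(.14,.175)):
        for y0,y1 in((-.11,-.03),(-.03,.03),(.03,.11)):
            k=(X>x0)&(X<x1)&(Y>y0)&(Y<y1)&(abs(A[...,2]-.033)<.012)&(abs(B[...,2]-.035)<.015)
            D.append((c,x0,y0,round(1000*np.median(B[k][:,2]-A[k][:,2]),1),int(k.sum())))
print(*D,sep="\n")
cv2.imwrite("pics/s4.png",np.hstack([cv2.resize(im[160:230,270:390],(450,300)),cv2.resize(im2[120:220,240:370],(350,300))]))
E
```

```text
[ 0.55437817 -0.02458776  0.03274508] [-14.9121193    1.22321966  14.74152401] [-7.71608407e-02 -3.12953775e+00 -7.77034375e-04]
('top', 0.01, -0.11, np.float64(1.7), 137)
('top', 0.01, -0.03, np.float64(nan), 0)
('top', 0.01, 0.03, np.float64(nan), 0)
('top', 0.05, -0.11, np.float64(0.9), 300)
('top', 0.05, -0.03, np.float64(1.1), 158)
('top', 0.05, 0.03, np.float64(0.7), 177)
('top', 0.1, -0.11, np.float64(0.7), 278)
('top', 0.1, -0.03, np.float64(0.6), 209)
('top', 0.1, 0.03, np.float64(0.3), 284)
('top', 0.14, -0.11, np.float64(-0.2), 248)
('top', 0.14, -0.03, np.float64(0.0), 186)
('top', 0.14, 0.03, np.float64(0.3), 251)
('side', 0.01, -0.11, np.float64(1.2), 197)
('side', 0.01, -0.03, np.float64(1.3), 132)
('side', 0.01, 0.03, np.float64(1.4), 169)
('side', 0.05, -0.11, np.float64(1.3), 249)
('side', 0.05, -0.03, np.float64(1.5), 172)
('side', 0.05, 0.03, np.float64(0.4), 210)
('side', 0.1, -0.11, np.float64(0.6), 202)
('side', 0.1, -0.03, np.float64(0.3), 140)
('side', 0.1, 0.03, np.float64(0.3), 160)
('side', 0.14, -0.11, np.float64(-0.1), 179)
('side', 0.14, -0.03, np.float64(0.0), 117)
('side', 0.14, 0.03, np.float64(-0.3), 148)
  return _methods._mean(a, axis=axis, dtype=dtype,
  ret = ret.dtype.type(ret / rcount)
```

View pics/s4.png

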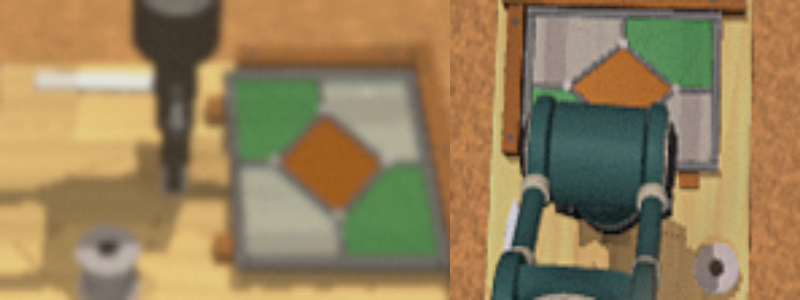

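The front is lifted by about 2 mm (slope 1.7 → 0 mm front to back, even left to right), and the gripper is clear of the panel at crop x≈175 against 230. About 10 mm more.

>>> carry_out(
  series="0.002 0 0.0005 0; 0.002 0 0 0; 0.002 -0.0005 0 0; 0 0 0 0; 0 0 0 0",
)

```text
time: 14.1
tool_pos: [0.5606, -0.025, 0.0328]
tcp_rot: [-0.077, -3.13, -0.001]
wrist_force: [-13.1, 1.2, 11.0]
width: 0.404
grip_force: 62.6
```

>>> carry_out(
  series="0.002 0 0 0; 0.002 0 0 0; 0 0 0 0; 0 0 0 0; 0 0 0 0; 0 0 0 0",
)

```text
time: 14.85
tool_pos: [0.5646, -0.0251, 0.0328]
tcp_rot: [-0.077, -3.13, -0.001]
wrist_force: [-13.1, 1.3, 10.8]
width: 0.403
grip_force: 62.6
```

```bash
python3 - <<'E'
from h import *
s=bot.read_state();print(s["tool_pos"],s["wrist_force"],s["tcp_rot"],abs(s["joint_vel"]).max())
ax=np.array([.9988,-.0488]);o=np.array([.606,-.026])
A=cloud("side",np.load("side0.npz")["d"]);B=cloud("side",np.mean([eyes.read_camera("side")[1] for _ in range(3)],0))
X=(A[...,:2]-o)@ax;Y=(A[...,:2]-o)@np.array([.0488,.9988])
for y0,y1 in((-.11,-.04),(-.04,.04),(.04,.11)):
    k=(X>.01)&(X<.175)&(Y>y0)&(Y<y1)&(abs(A[...,2]-.033)<.012)&(abs(B[...,2]-.035)<.015)
    p=np.polyfit(X[k],1000*(B-A)[k][:,2],1);print(y0,"lift front",p[1].round(1),"back",(p[1]+.18*p[0]).round(1))
E
```

```text
[ 0.56460293 -0.02513791  0.03277463] [-13.13746055   1.27281586  10.77124006] [-7.71820451e-02 -3.13013310e+00 -6.14516048e-04] 0.0023768223332554773
-0.11 lift front 4.1 back -0.1
-0.04 lift front 3.9 back -0.4
0.04 lift front 3.6 back -0.3
```

The front is up about 4 mm on both sides, the back is down, everything is still and the wedge is still gripped. I hand it in.

```bash
python3 -c "
from workcell import bot
print(bot.finish_job())"
```

```text
the job is handed in; nothing more can be done
None
```

The job is handed in: the wedge is still gripped under the panel, the front edge measures about 3.6–4.1 mm up across its width, and the back edge is down; the hand-in gave no verdict.

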